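# Unlock the seed box and hold the key turned

### The job

The seed dispenser is standing on the lock of the seed box: lift it off, keeping it upright, and stand it on the bench, clear of the box. Then take the key from its wooden stand, push it fully home into the lock, easing it past the sticky pins, and turn it a quarter turn clockwise (seen from above) against its spring. Finish while holding the key turned in the lock, and leave the pot, the trowel and the plant markers where they are.

Things in the scene. Friction and masses are not known exactly. Their poses are not given: they have to be found in the camera images.
- seed_box: Grey painted steel seed box, fixed to the bench: 184 (x) x 154 (y) x 85 mm high, closed lid. Origin at the centre of its underside; x points to its hinged back, z up. Its position and yaw vary.
- lock_face (a point): Centre of the lock's round brass face on top of the lid, 35 mm from the box's centre towards its -x, 87 mm above the bench, level with a 60 mm steel ring round it and 2 mm above the lid. Fixed to the box with the box's axes (does not turn with the lock). The keyway opens straight up here: a vertical slot 16 x 7 mm, 36 mm deep, its long side along the box's x at rest.
- keyway_home (a point): Point on the lock's axis 28 mm below the lock face, where the key's tip lies when fully home; fixed to the box. Two spring-loaded sticky pins stick 2.5 mm into the keyway from opposite long sides, 11 and 19 mm below the face: the key meets 2 to 15 N there and slips past with a push and small twists to and fro.
- lock_plug (a joint): Turn of the round brass lock cylinder (34 mm diameter, carries the keyway) about the vertical through its centre, rad: 0 at rest, grows clockwise seen from above, stop at 1.57 (quarter turn). A spring drives it back to 0 (about 0.03 N m at 0 and 0.11 N m at the stop). The loose fit lets the key turn up to about 0.15 rad before the cylinder follows.
- key: Key with a flat steel blade and thick black plastic head, upright in its stand, blade down, about 45 g. Origin at the shoulder (middle of the head's underside); z up, x along the width of blade and head, y across their thickness. Head 32 wide, 12 thick, 42 mm high, rounded top, sides straight for the lowest 26 mm. Fully home when the shoulder rests on the lock face.
- key_tip (a point): Rounded tip of the key's blade, on the key's axis 28 mm below the shoulder; same axes as the key. The blade is 14 mm wide (x), 5 mm thick (y) and 28 mm long. The key fits the lock either way round (half a turn makes no difference).
- key_stand: Fixed wooden block 60 (x) x 50 (y) x 40 mm high with a vertical slot 16 x 7 mm, 34 mm deep, in the middle of its top, long side along its x; the key starts in it with its shoulder resting on the top. Origin at the centre of the underside. Its position and yaw vary, and it may stand left or right of the box.
- dispenser: Green plastic seed dispenser, a closed upright cylinder 46 mm in diameter and 66 mm high with a narrower flip-top lid (41 mm diameter), 82 mm in all, about 120 g. Origin at the centre of its underside. It starts standing on the lock face.
- pot: Empty terracotta flower pot, 124 mm rim diameter, 110 mm high, standing on the bench; origin at the centre of its underside. Leave alone.
- trowel: Small hand trowel lying flat: wooden handle 26 mm thick reaching from x = -123 mm to about the origin, aluminium blade 55 mm wide up to x = 128 mm. Origin at its middle, on the bench; x points to the blade. Leave alone.
- marker0: Bamboo plant marker lying flat, 18 (x) x 150 (y) x 4 mm, origin at the centre of its underside. Leave alone.
- marker1: The second, equal bamboo plant marker, lying beside the first. Leave alone.
Not all that is in view belongs to the job. Leave any green or turquoise look-alike of the key alone.

How it is judged:
By the outcome, as a careful person would: the job done as asked, in the order asked, and still so for the second after the job is handed in, while the arm keeps its last pose, push and grip.
It also fails if it takes over 70 s, if anything falls off the work surface, if the arm or the gripper's body presses on something with over 40 N, if the wrist force passes 120 N, or if a joint passes its speed limit or range.

### The arm

A 7-joint arm with a two-finger parallel gripper is mounted at the origin on the work surface. World frame = base frame: x ahead of the robot, y to its left, z up, the work surface at z = 0. Lengths are in m, angles in rad, forces in N, time in s.
With the tool pointing down it reaches from about 0.4 to 0.85 m from the base axis. Payload 10.4 kg.
Tool frame: the origin (TCP) lies at the very end of the fingers, on their centre line; the grasp point (between the pads) lies 19 mm behind it; z points along the fingers, y is the direction in which the jaws open and shut (so a half turn about z gives the same grasp; the last joint's range is limited). The gripper opens to 87 mm and grips with 3 to 60 N. Pads are 19 mm wide; open, the fingers measure 117 mm over their backs; the gripper's body (75 mm by 190 mm) begins 51 mm behind the grasp point.
Start: joints at [-1.369, 0.332, -0.065, 1.46, 0.022, 1.35, -0.088], TCP at [0.139, 0.609, 0.223] pointing down, gripper open.
Joint ranges: [-2.6, 2.6], [-0.5, 2.12], [-1.47, 1.34], [0.16, 2.42], [-1.27, 4.41], [0.06, 2.06], [-2.6, 2.6]. Speed limits (rad/s): [2.22, 2.22, 2.79, 2.79, 3.14, 3.14, 3.14].

### API

Orientations are given as a unit quaternion [x, y, z, w].
In Python, from bench import r, eyes, job gives the robot as it stands. The module is installed in compiled form; this text tells all that it offers.
- The arm moves only by the tool play_rows, never from a script. Its argument "motion" is a list of rows, each a list of 7 numbers: the shift along the tool's x, y, z as a fraction of full scale, then the turn, a rotation vector about the tool's x, y, z as a fraction of full scale, then the opening in per cent of the stroke, from 0 (shut) to 100 (fully open). A call has 1 to 5 rows; each row is the pose to reach, as a shift and turn from the pose commanded when the call began, along the tool's axes at that moment; what a row does not reach only later rows make up. Full scale, the value 1, is 0.2 m for a shift and 90 degrees for a turn. A row lasts 1/8 s, in which the tool goes at most 62.5 mm and 10.7 degrees, less where a joint would pass 70% of its speed; a pose out of reach is approached as far as the arm can. A call with a number of a shift or a turn outside -1 to 1 is refused whole. A call with a gripper value outside its range is refused whole. The fingers move at their own pace and stop on an object; "squeeze" is the grip in N (left out, the last holds). Time passes only in rows, so rows that repeat a pose let the fingers close. It gives the time, the measured TCP pose, the force and the opening at its end, in the units of the state.
- r.read_state(): the state, without advancing time (a new reading comes with each control period).
- eyes.camera(name): name is "scene" or "top" or "wrist"; returns a dict with "image" (420x560x3 uint8, red, green, blue), "mtx" (3x3 intrinsics, pixels), "R" (3x3) and "t" (3): a world point X has camera coordinates R X + t. Camera axes: x right, y down, z forward; pixel columns grow to the right and rows downward; lengths in m; the calibration is good to about 2 mm. A picture is of the moment at which its call begins. There is no depth.
- job.close_job(): hands the job in, once; it reports no verdict.
Trained networks look in a picture, given as the dict that the camera call returned (one of the last four; its "shot" number tells which), for a name from the list of things; names that differ only in an ending like _2 or _b are one class to them, and where a whole thing is asked for, a point or a joint stands for the part that bears it (a point fixed in the world has none). Each returns a list of dicts, best first, with "p" (0 to 1); they miss things now and then, are a little off and sometimes report something else, mostly with a low value. They report only what shows in the picture. A call takes as long as a camera call. They do not tell look-alikes from the thing itself.
- eyes.regions_of(picture, label): "region" (420x560 bool, what is visible of it) and "xy" ([column, row] in pixels, amid what is visible of it).
- eyes.landmark_of(picture, label): "xy" ([column, row] in pixels: a listed point, or the origin of a listed thing).
The state is a dict: "time": time; "joint_positions": joint angles; "joint_vel": joint speeds; "joint_torque": joint torques, N m; "ee_pos": TCP position; "eef_rot": TCP orientation; "ft_force": force on the tool from outside, world axes, zero at the start; "torque": the same for the moment, N m; "width": finger opening in m.
Only numpy, scipy, OpenCV 4.12 (cv2) and the standard library are available. Lean on these libraries where they do the work, as an engineer would, in place of code of your own. Each camera call takes 0.05 s, during which the arm holds its last target. There are 200 camera calls.

## Working session

There is one attempt and no reset: what is moved stays moved. The work goes in short steps, Python scripts to look and compute and a tool call to move; the robot and the scene stay as the last step left them, time stands still between calls to the robot, and variables do not carry over. Pictures are saved under pics/ and viewed, about 8 in all and at most 12, crops included, and the job is handed in when it is done.

Besides the shell and the picture viewer there is one more tool, called after "Call:" by a JSON object that holds its "api" and its "payload", one argument or row to a line. play_rows: Moves the arm, as the interface text tells. Shift numbers are shares of 0.2 m and turn numbers shares of 90 degrees, none past 1 either way. Its arguments: {"type":"object","properties":{"motion":{"type":"array","items":{"type":"array","items":{"type":"number"}}},"squeeze":{"type":"number"}},"required":["motion"]}

```bash
mkdir -p pics; cat > h.py <<'E'
import numpy as np, cv2
from bench import r, eyes, job
from scipy.spatial.transform import Rotation as Ro
def save(p,n): cv2.imwrite('pics/'+n,cv2.cvtColor(p['image'],cv2.COLOR_RGB2BGR))
def proj(p,X):
    c=p['R']@np.asarray(X,float)+np.ravel(p['t']); u=p['mtx']@c; return u[:2]/u[2]
def onz(p,xy,z):
    d=p['R'].T@np.linalg.solve(p['mtx'],[xy[0],xy[1],1.]); o=-p['R'].T@np.ravel(p['t'])
    return o+d*(z-o[2])/d[2]
def st():
    s=r.read_state(); print('t',round(s['time'],2),'pos',np.round(s['ee_pos'],4),'q',np.round(s['eef_rot'],4),'F',np.round(s['ft_force'],1),'M',np.round(s['torque'],2),'w',round(s['width'],4)); return s
def move(X=None,yaw=None):
    "shift in tool axes (fractions) to world X, and turn fraction"
    s=r.read_state(); R=Ro.from_quat(s['eef_rot'])
    if X is not None: print('shift',np.round(R.inv().apply(np.array(X)-s['ee_pos'])/0.2,4))
    y=R.as_matrix()[:,1]; print('jaw axis deg',np.degrees(np.arctan2(y[1],y[0])))
E
python3 - <<'E'
from h import *
s=st(); move()
P={}
for n in ('scene','top'):
    p=eyes.camera(n); save(p,n+'0.png')
    for l,z in (('seed_box',0),('lock_face',.087),('key',.04),('key_tip',.012),('key_stand',0),('dispenser',.087),('pot',0),('trowel',0),('marker0',0)):
        for d in eyes.landmark_of(p,l)[:3]: print(n,l,round(d['p'],2),np.round(d['xy']),np.round(onz(p,d['xy'],z),4)[:2])
E
```

```text
t 0.0 pos [0.1392 0.6089 0.2217] q [ 1.122e-01  9.937e-01 -7.000e-04 -0.000e+00] F [-0.2 -0.9 -0.4] M [ 0.    0.03 -0.01] w 0.0868
jaw axis deg 77.12019644147641
scene seed_box 0.81 [322. 172.] [0.532 0.192]
scene lock_face 0.95 [314. 142.] [0.4862 0.1916]
scene key 0.72 [190. 209.] [ 0.4621 -0.1938]
scene key 0.71 [182. 243.] [ 0.5424 -0.2569]
scene key 0.56 [215. 225.] [ 0.5444 -0.162 ]
scene key_tip 0.68 [178. 250.] [ 0.5373 -0.2714]
scene key_tip 0.67 [240. 257.] [ 0.6456 -0.1513]
scene key_tip 0.57 [219. 204.] [ 0.472 -0.114]
scene key_stand 0.76 [221. 234.] [ 0.5501 -0.1551]
scene pot 0.95 [412. 160.] [0.6422 0.441 ]
scene pot 0.61 [321. 172.] [0.5297 0.1912]
scene trowel 0.73 [108. 288.] [ 0.5303 -0.4605]
scene marker0 0.91 [309. 276.] [ 0.7792 -0.0325]
scene marker0 0.86 [303. 261.] [ 0.7386 -0.0222]
top seed_box 0.64 [211. 236.] [0.5349 0.2006]
top lock_face 0.86 [211. 249.] [0.4971 0.1888]
top lock_face 0.35 [321. 229.] [ 0.5547 -0.1415]
top key 0.58 [311. 256.] [ 0.4733 -0.1145]
top key 0.57 [335. 264.] [ 0.4462 -0.1913]
top key 0.53 [326. 200.] [ 0.6451 -0.1626]
top key_tip 0.59 [324. 230.] [ 0.5527 -0.1602]
top key_tip 0.49 [356. 235.] [ 0.5355 -0.2633]
top key_tip 0.45 [281. 174.] [ 0.7336 -0.0255]
top key_stand 0.63 [323. 232.] [ 0.5465 -0.1599]
top dispenser 0.65 [211. 253.] [0.4864 0.1879]
top dispenser 0.37 [283. 172.] [ 0.7295 -0.0269]
top pot 0.84 [134. 208.] [0.6269 0.447 ]
top pot 0.52 [284. 173.] [ 0.7389 -0.0346]
top trowel 0.71 [419. 237.] [ 0.5281 -0.4715]
top marker0 0.84 [282. 159.] [ 0.7847 -0.0281]
top marker0 0.73 [284. 172.] [ 0.7402 -0.0337]
```

```bash
python3 - <<'E'
import cv2,numpy as np
a=cv2.imread('pics/scene0.png');b=cv2.imread('pics/top0.png')
cv2.imwrite('pics/c1.png',np.vstack([cv2.resize(a[90:310,60:460],(800,440))[:, :],]))
cv2.imwrite('pics/c2.png',cv2.resize(b[130:320,90:460],(800,411)))
E
```

```text
(no output)
```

View pics/c1.png

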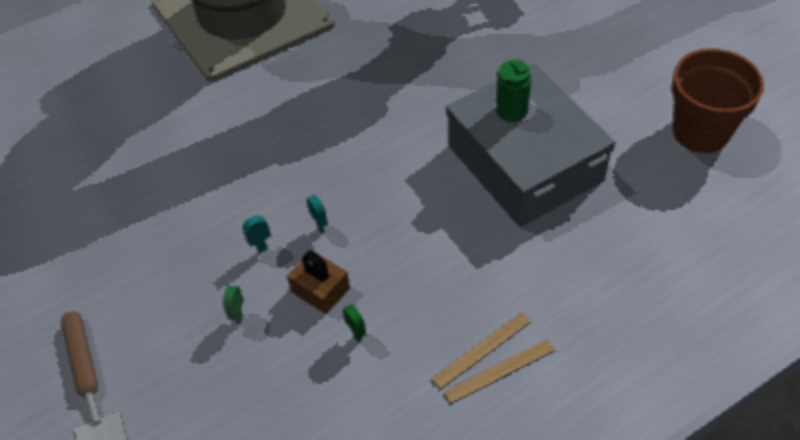

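View pics/c2.png

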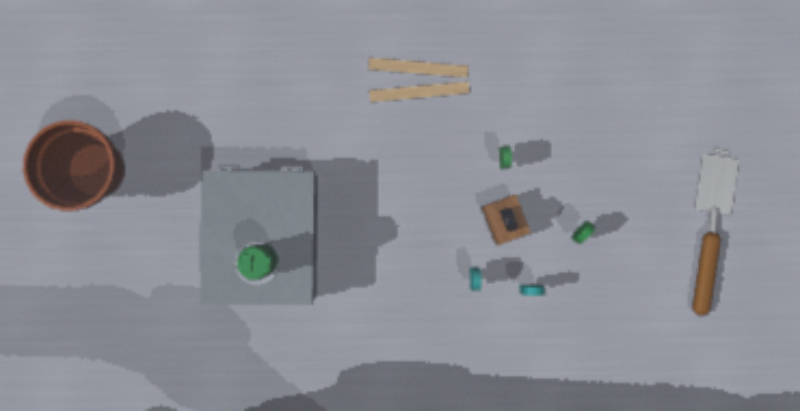

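The views show the dispenser on the lock and the pot at the left. The black key is in its stand at top-view crop (507,218), with four green and turquoise look-alikes around it. The trowel is at the right and the markers are at the far side. I'll approach the dispenser first.

```bash
python3 - <<'E'
from h import *
move([.315,.40,.25])
E
```

```text
shift [-1.0896 -0.8243 -0.1373]
jaw axis deg 77.11889100177397
```

Call:
{"api": "play_rows", "payload": {
  "motion": [
    [-0.2, -0.15, -0.15, 0, 0, 0, 100],
    [-0.45, -0.32, -0.2, 0, 0, 0, 100],
    [-0.7, -0.5, -0.2, 0, 0, 0, 100],
    [-0.95, -0.67, -0.2, 0, 0, 0, 100],
    [-1, -0.8, -0.2, 0, 0, 0, 100]
  ]
}}

```text
time: 1.62
ee_pos: [0.3018, 0.4058, 0.2628]
eef_rot: [0.115, 0.993, 0.0, 0.0]
ft_force: [-0.5, 0.4, 0.8]
width: 0.0871
```

```bash
python3 - <<'E'
from h import *
s=st();print(s['joint_positions']);move([.487,.19,.27])
E
```

```text
t 1.62 pos [0.3018 0.4058 0.2628] q [1.150e-01 9.934e-01 1.000e-04 5.000e-04] F [-0.5  0.4  0.8] M [0.02 0.01 0.02] w 0.0871
[-1.09543698  0.04593594  0.07587495  1.71339757 -0.0027961   1.38182669
  0.32125751]
shift [-1.148  -0.8389 -0.0355]
jaw axis deg 76.79788318871225
```

Call:
{"api": "play_rows", "payload": {
  "motion": [
    [-0.2, -0.15, 0, 0, 0, 0, 100],
    [-0.45, -0.32, 0, 0, 0, 0, 100],
    [-0.7, -0.5, 0, 0, 0, 0, 100],
    [-0.95, -0.7, 0, 0, 0, 0, 100],
    [-1, -0.8, 0, 0, 0, 0, 100]
  ]
}}

```text
time: 2.25
ee_pos: [0.4601, 0.2045, 0.2627]
eef_rot: [0.115, 0.993, -0.0, 0.0]
ft_force: [-0.9, 0.8, 0.4]
width: 0.0872
```

```bash
python3 - <<'E'
from h import *
s=st();print(s['joint_positions'])
for n in ('wrist','top','scene'):
    p=eyes.camera(n)
    if n=='wrist': save(p,'w1.png'); move([.487,.19,.27])
    for l,z in (('lock_face',.087),('dispenser',.087),('seed_box',0)):
        for d in eyes.landmark_of(p,l)[:1]: print(n,l,round(d['p'],2),np.round(d['xy']),np.round(onz(p,d['xy'],z),4)[:2])
    for d in eyes.regions_of(p,'dispenser')[:1]:
        print(n,'reg',d['p'],d['xy'],onz(p,d['xy'],.169),d['region'].sum())
E
```

```text
t 2.25 pos [0.4601 0.2045 0.2627] q [ 1.147e-01  9.934e-01 -2.000e-04  5.000e-04] F [-0.9  0.8  0.4] M [ 0.04  0.01 -0.  ] w 0.0872
[-0.82519803  0.0314563   0.32509336  1.73034272 -0.00937848  1.38091348
  0.84234021]
shift [-0.1451 -0.0305 -0.036 ]
jaw axis deg 76.72811289458103
wrist lock_face 0.82 [276. 226.] [0.49   0.1956]
wrist dispenser 0.84 [271. 234.] [0.4964 0.1887]
wrist seed_box 0.74 [283. 238.] [0.5311 0.1939]
wrist reg 0.97 [265.9, 244.9] [0.4799339  0.19059263 0.169     ] 2610
top lock_face 0.84 [207. 253.] [0.4861 0.1992]
top dispenser 0.81 [213. 250.] [0.4949 0.1825]
top seed_box 0.57 [209. 238.] [0.5288 0.2073]
top reg 0.74 [208.2, 248.7] [0.50265075 0.18290649 0.169     ] 242
scene lock_face 0.8 [317. 143.] [0.494  0.1956]
scene dispenser 0.73 [316. 143.] [0.4935 0.1942]
scene seed_box 0.94 [324. 172.] [0.5332 0.1984]
scene reg 0.77 [316.1, 135.9] [0.53220386 0.15911873 0.169     ] 480
```

View pics/w1.png

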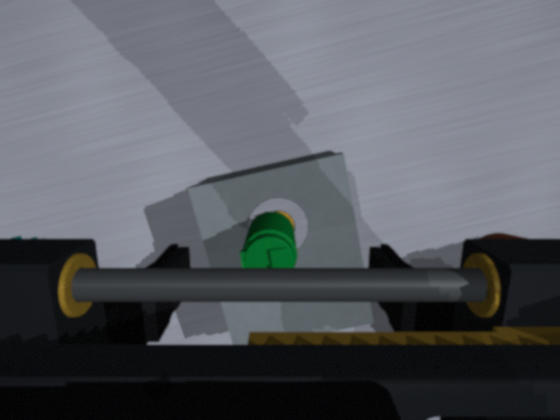

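The dispenser is at about (270,245) in the wrist view, on the ring around (278,225), with its lower part hidden by the gripper bar. I'll fit its silhouette.

```bash
cat >> h.py <<'E'
def sil(p,xy,z0,parts):
    m=np.zeros((420,560),np.uint8); a=np.linspace(0,2*np.pi,40)
    for rad,h0,h1 in parts:
        P=[proj(p,[xy[0]+rad*np.cos(t),xy[1]+rad*np.sin(t),z0+h]) for h in (h0,h1) for t in a]
        cv2.fillConvexPoly(m,cv2.convexHull(np.round(np.array(P)*16).astype(np.int32)),1,shift=4)
    return m>0
def green(p):
    c=p['image'].astype(int); return (c[...,1]>c[...,0]+25)&(c[...,1]>c[...,2]+25)
DISP=[(.023,0,.066),(.0205,.066,.082)]
E
python3 - <<'E'
from h import *
for n,box in (('wrist',(slice(150,267),slice(200,340))),('top',(slice(225,275),slice(190,235))),('scene',(slice(100,170),slice(290,340)))):
    p=eyes.camera(n); g=green(p)[box]
    best=max(((lambda m:(m&g).sum()/max(1,(m|g).sum()))(sil(p,(x,y),.087,DISP)[box]),x,y) for x in np.arange(.47,.515,.0015) for y in np.arange(.17,.215,.0015))
    print(n,g.sum(),best)
E
```

```text
wrist 2150 (np.float64(0.9007798960138648), np.float64(0.5), np.float64(0.18800000000000003))
top 168 (np.float64(0.5773195876288659), np.float64(0.497), np.float64(0.19550000000000003))
scene 139 (np.float64(0.2574074074074074), np.float64(0.47), np.float64(0.21350000000000005))
```

```bash
python3 - <<'E'
from h import *
st();move([.498,.189,.117])
E
```

```text
t 3.15 pos [0.4579 0.2082 0.2625] q [ 0.1122  0.9937  0.     -0.    ] F [-0.2  0.5 -1.5] M [ 0.01  0.05 -0.02] w 0.087
shift [-0.2167 -0.0487  0.7275]
jaw axis deg 77.11776967237
```

Call:
{"api": "play_rows", "payload": {
  "motion": [
    [-0.217, -0.049, 0.1, 0, 0, 0, 100],
    [-0.217, -0.049, 0.3, 0, 0, 0, 100],
    [-0.217, -0.049, 0.5, 0, 0, 0, 100],
    [-0.217, -0.049, 0.65, 0, 0, 0, 100],
    [-0.217, -0.049, 0.725, 0, 0, 0, 100]
  ]
}}

```text
time: 3.78
ee_pos: [0.4974, 0.1886, 0.1161]
eef_rot: [0.112, 0.994, -0.001, -0.001]
ft_force: [-0.1, 0.3, 0.0]
width: 0.0868
```

Call:
{"api": "play_rows", "payload": {
  "motion": [
    [0, 0, 0, 0, 0, 0, 60],
    [0, 0, 0, 0, 0, 0, 45],
    [0, 0, 0, 0, 0, 0, 40],
    [0, 0, 0, 0, 0, 0, 40],
    [0, 0, 0, 0, 0, 0, 40]
  ],
  "squeeze": 12
}}

```text
time: 4.4
ee_pos: [0.4982, 0.1889, 0.1179]
eef_rot: [0.112, 0.994, 0.0, 0.0]
ft_force: [-0.2, -0.5, 1.7]
width: 0.046
```

Call:
{"api": "play_rows", "payload": {
  "motion": [
    [0, 0, -0.1, 0, 0, 0, 40],
    [0, 0, -0.25, 0, 0, 0, 40],
    [0, 0, -0.4, 0, 0, 0, 40],
    [0, 0, -0.4, 0, 0, 0, 40]
  ]
}}

```text
time: 4.9
ee_pos: [0.4991, 0.1894, 0.1996]
eef_rot: [0.112, 0.994, 0.001, 0.001]
ft_force: [0.2, 0.7, -2.1]
width: 0.0457
```

```bash
python3 - <<'E'
from h import *
st();move([.485,.025,.198])
E
```

```text
t 4.9 pos [0.4991 0.1894 0.1996] q [0.1122 0.9937 0.0012 0.0015] F [ 0.2  0.7 -2.1] M [ 0.03 -0.   -0.  ] w 0.0457
shift [-0.1145 -0.8171  0.0058]
jaw axis deg 77.11687955593996
```

Call:
{"api": "play_rows", "payload": {
  "motion": [
    [-0.02, -0.15, 0, 0, 0, 0, 40],
    [-0.05, -0.4, 0, 0, 0, 0, 40],
    [-0.1, -0.65, 0, 0, 0, 0, 40],
    [-0.12, -0.83, 0, 0, 0, 0, 40],
    [-0.12, -0.87, 0, 0, 0, 0, 40]
  ]
}}

```text
time: 5.52
ee_pos: [0.4819, 0.0114, 0.1966]
eef_rot: [0.114, 0.993, -0.0, -0.001]
ft_force: [-0.9, 0.7, -1.4]
width: 0.0454
```

Call:
{"api": "play_rows", "payload": {
  "motion": [
    [0, 0, 0.2, 0, 0, 0, 40],
    [0, 0, 0.45, 0, 0, 0, 40],
    [0, 0, 0.65, 0, 0, 0, 40],
    [0, 0, 0.78, 0, 0, 0, 40],
    [0, 0, 0.78, 0, 0, 0, 40]
  ]
}}

```text
time: 6.15
ee_pos: [0.4807, 0.0144, 0.0394]
eef_rot: [0.112, 0.994, -0.001, -0.002]
ft_force: [-0.2, 0.8, -1.5]
width: 0.0454
```

```bash
python3 - <<'E'
from h import *
st();move([.485,.015,.0315])
E
```

```text
t 6.15 pos [0.4807 0.0144 0.0394] q [ 1.117e-01  9.937e-01 -9.000e-04 -2.200e-03] F [-0.2  0.8 -1.5] M [ 0.07 -0.02  0.04] w 0.0454
shift [-0.0205  0.008   0.0393]
jaw axis deg 77.17189197217155
```

Call:
{"api": "play_rows", "payload": {
  "motion": [
    [0, 0, 0.02, 0, 0, 0, 40],
    [0, 0, 0.036, 0, 0, 0, 40],
    [0, 0, 0.04, 0, 0, 0, 40]
  ]
}}

```text
time: 6.52
ee_pos: [0.483, 0.0142, 0.034]
eef_rot: [0.112, 0.994, 0.0, 0.0]
ft_force: [-0.2, 0.1, -2.3]
width: 0.0455
```

Call:
{"api": "play_rows", "payload": {
  "motion": [
    [0, 0, 0.01, 0, 0, 0, 40],
    [0, 0, 0.015, 0, 0, 0, 40]
  ]
}}

```text
time: 6.78
ee_pos: [0.4828, 0.014, 0.0308]
eef_rot: [0.112, 0.994, 0.0, 0.0]
ft_force: [-4.9, -0.6, 14.8]
width: 0.0458
```

Call:
{"api": "play_rows", "payload": {
  "motion": [
    [0, 0, -0.005, 0, 0, 0, 40],
    [0, 0, -0.005, 0, 0, 0, 60],
    [0, 0, -0.005, 0, 0, 0, 100],
    [0, 0, -0.005, 0, 0, 0, 100],
    [0, 0, -0.005, 0, 0, 0, 100]
  ]
}}

```text
time: 7.4
ee_pos: [0.4827, 0.014, 0.0315]
eef_rot: [0.112, 0.994, 0.0, 0.0]
ft_force: [-0.1, -0.0, 0.4]
width: 0.0746
```

Call:
{"api": "play_rows", "payload": {
  "motion": [
    [0, 0, -0.1, 0, 0, 0, 100],
    [0, 0, -0.3, 0, 0, 0, 100],
    [0, 0, -0.6, 0, 0, 0, 100],
    [0, 0, -0.85, 0, 0, 0, 100],
    [0, 0, -1, 0, 0, 0, 100]
  ]
}}

```text
time: 8.02
ee_pos: [0.4833, 0.014, 0.2342]
eef_rot: [0.112, 0.994, 0.001, 0.001]
ft_force: [0.2, -1.0, -0.3]
width: 0.0867
```

```bash
python3 - <<'E'
from h import *
s=st();print(s['joint_positions'])
move([.53,-.16,.22])
for n in ('top','scene'):
    p=eyes.camera(n); save(p,n+'1.png')
    for l,z in (('lock_face',.087),('dispenser',0),('seed_box',0)):
        for d in eyes.landmark_of(p,l)[:1]: print(n,l,round(d['p'],2),np.round(d['xy'],1),np.round(onz(p,d['xy'],z),4)[:2])
a=cv2.imread('pics/top1.png')[200:310,150:370];b=cv2.imread('pics/scene1.png')[90:300,160:460]
cv2.imwrite('pics/c3.png',cv2.resize(a,(800,400),interpolation=cv2.INTER_CUBIC))
E
```

```text
t 8.03 pos [0.4833 0.014  0.2342] q [1.123e-01 9.937e-01 8.000e-04 1.400e-03] F [ 0.2 -1.  -0.3] M [ 0.03  0.01 -0.  ] w 0.0867
[-0.63184258 -0.01352208  0.51035021  1.83102964  0.0059274   1.31928697
  1.22282104]
shift [-0.4215 -0.7959  0.0708]
jaw axis deg 77.10928599792918
top lock_face 0.77 [209.1 249.7] [0.4956 0.1935]
top seed_box 0.61 [209.7 241.3] [0.5179 0.2056]
scene lock_face 0.77 [317.7 141. ] [0.4885 0.2024]
scene dispenser 0.68 [410.5 157.3] [0.6326 0.4437]
scene seed_box 0.7 [323.4 173.3] [0.5367 0.1935]
```

View pics/c3.png

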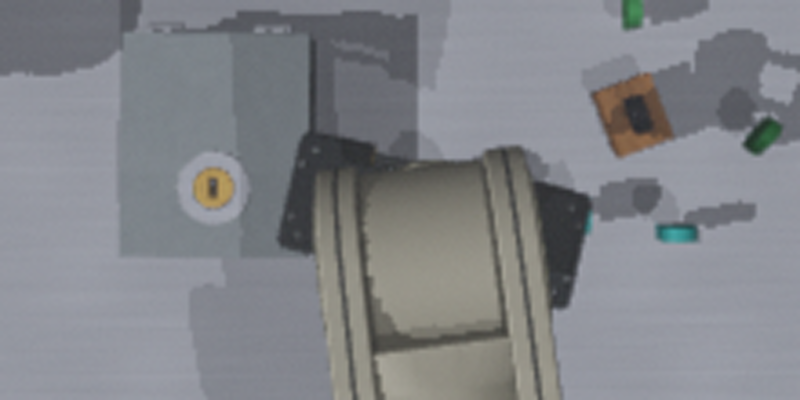

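The lock face is clear: brass disc at crop (212,188), slot along x. The stand's key is at (637,115) with its blade about 25° off world x. I'll move near the key and turn the jaws to 115°.

Call:
{"api": "play_rows", "payload": {
  "motion": [
    [-0.05, -0.2, 0, 0, 0, -0.1, 100],
    [-0.12, -0.45, 0.05, 0, 0, -0.2, 100],
    [-0.2, -0.7, 0.1, 0, 0, -0.3, 100],
    [-0.27, -0.9, 0.15, 0, 0, -0.4, 100],
    [-0.27, -0.95, 0.15, 0, 0, -0.42, 100]
  ]
}}

```text
time: 9.05
ee_pos: [0.4918, -0.1862, 0.2]
eef_rot: [-0.216, 0.976, -0.0, -0.001]
ft_force: [0.2, 0.6, -0.1]
width: 0.0872
```

```bash
python3 - <<'E'
from h import *
s=st();print(s['joint_positions']);move()
for n in ('wrist','scene','top'):
    p=eyes.camera(n)
    save(p,n+'2.png')
    for l,z in (('key',.04),('key_stand',0),('dispenser',0),('lock_face',.087)):
        for d in eyes.landmark_of(p,l)[:3]: print(n,l,round(d['p'],2),np.round(d['xy'],1),np.round(onz(p,d['xy'],z),4)[:2])
    for d in eyes.regions_of(p,'key_stand')[:1]: print(n,'reg',d['xy'],d['region'].sum())
E
```

```text
t 9.05 pos [ 0.4918 -0.1862  0.2   ] q [-2.155e-01  9.765e-01 -3.000e-04 -1.400e-03] F [ 0.2  0.6 -0.1] M [ 0.07  0.03 -0.01] w 0.0872
[-0.3796746   0.13820738  0.71908036  1.78484095 -0.09345931  1.25581902
  2.36910919]
jaw axis deg 114.89150268603785
wrist key 0.78 [364.6 203.5] [ 0.4622 -0.1118]
wrist key 0.78 [293.1 154.9] [ 0.4499 -0.1914]
wrist key 0.67 [282.  264.3] [ 0.5492 -0.156 ]
wrist key_stand 0.6 [280.9 248.8] [ 0.548  -0.1575]
wrist dispenser 0.95 [451.4 259.5] [0.4809 0.016 ]
wrist dispenser 0.21 [  3.7 107.2] [ 0.5297 -0.4656]
wrist reg [282.6, 242.1] 2013
scene key 0.68 [186.7 207.5] [ 0.4523 -0.1974]
scene key 0.65 [179.2 242.6] [ 0.5387 -0.262 ]
scene key 0.64 [220.3 199.4] [ 0.4791 -0.1106]
scene key_stand 0.96 [220.9 236.5] [ 0.5575 -0.1584]
scene dispenser 0.75 [264.2 188.2] [0.4862 0.0222]
scene dispenser 0.41 [310.9 272.8] [ 0.7757 -0.0244]
scene lock_face 0.75 [300.4 263.6] [ 0.7766 -0.0598]
scene lock_face 0.68 [314.6 139.5] [0.479  0.1987]
scene reg [221.8, 232.0] 474
top key 0.74 [417.1 236.9] [ 0.5294 -0.4492]
top key 0.5 [307.4 258.6] [ 0.4638 -0.1041]
top key 0.49 [325.7 228.9] [ 0.5558 -0.1622]
top key_stand 0.64 [321.3 236.1] [ 0.5327 -0.1536]
top key_stand 0.2 [281.5 159.3] [ 0.7828 -0.0264]
top dispenser 0.73 [271.5 253.6] [0.4774 0.0074]
top lock_face 0.92 [208.6 251.1] [0.4915 0.195 ]
top reg [322.9, 230.8] 214
```

View pics/wrist2.png

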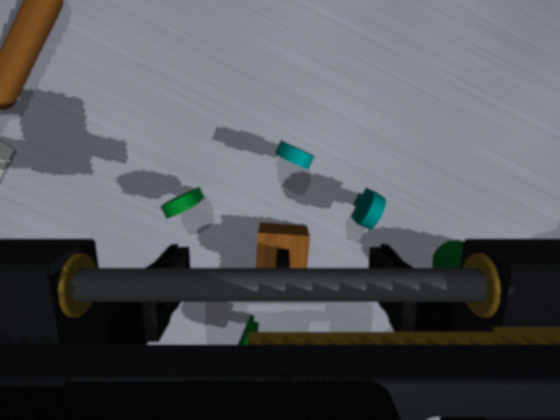

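The stand is at (282,250) in the wrist view with the black key half hidden behind the bar at (283,260). The four look-alikes are around it. I'll shift outward for a clear view.

Call:
{"api": "play_rows", "payload": {
  "motion": [
    [-0.2, 0, 0, 0, 0, 0, 100],
    [-0.4, 0, 0, 0, 0, 0, 100],
    [-0.5, 0, 0, 0, 0, 0, 100],
    [-0.5, 0, 0, 0, 0, 0, 80]
  ]
}}

```text
time: 10.45
ee_pos: [0.5843, -0.1402, 0.2009]
eef_rot: [-0.217, 0.976, -0.0, -0.001]
ft_force: [-1.6, -0.3, 0.3]
width: 0.0825
```

```bash
python3 - <<'E'
from h import *
s=st();print(s['joint_positions']);move()
p=eyes.camera('wrist'); save(p,'w3.png')
for l,z in (('key',.04),('key_stand',0)):
    for d in eyes.landmark_of(p,l)[:3]: print(l,round(d['p'],2),np.round(d['xy'],1),np.round(onz(p,d['xy'],z),4)[:2])
print(proj(p,[.548,-.158,.04]),proj(p,[.548,-.158,.08]))
x0,y0=proj(p,[.548,-.158,.06]).astype(int)
np.save('w3.npy',p,allow_pickle=True)
c=cv2.imread('pics/w3.png')[max(0,y0-75):y0+75,x0-100:x0+100];print(x0-100,max(0,y0-75))
cv2.imwrite('pics/c4.png',cv2.resize(c,None,fx=4,fy=4,interpolation=cv2.INTER_CUBIC))
E
```

```text
t 10.45 pos [ 0.5843 -0.1402  0.2009] q [-2.167e-01  9.762e-01 -2.000e-04 -5.000e-04] F [-1.6 -0.3  0.3] M [ 0.07  0.01 -0.05] w 0.0825
[-0.38179138  0.3344103   0.67821133  1.58984998 -0.21491125  1.29447312
  2.3360403 ]
jaw axis deg 115.02898754576592
key 0.75 [242.2 237.4] [ 0.6336 -0.1556]
key 0.69 [372.3  89.4] [ 0.4633 -0.1075]
key 0.63 [290.6  30.8] [ 0.4516 -0.1913]
key_stand 0.79 [281.6 154. ] [ 0.549  -0.1535]
[277.84591834 154.20934564] [277.7274041  158.06342896]
177 81
```

View pics/c4.png

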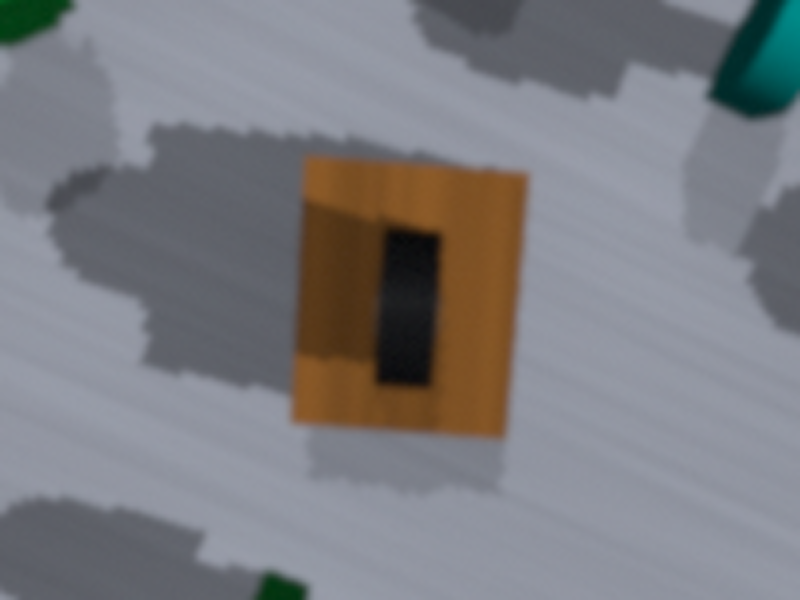

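The stand top shows as a near-rectangle with crop corners (306,157),(528,174),(505,437),(293,423). The black key head is centred at (408,308).

```bash
python3 - <<'E'
from h import *
p=np.load('w3.npy',allow_pickle=True).item()
o=np.array([177,81])
C=[onz(p,np.array(c)/4+o,.04)[:2] for c in ((306,157),(528,174),(505,437),(293,423))]
print(np.round(C,4),np.mean(C,0))
for a,b in ((0,3),(1,2),(0,1),(3,2)):
    v=C[a]-C[b];print(np.linalg.norm(v),np.degrees(np.arctan2(v[1],v[0]))%90)
for z in (.066,.08): print(onz(p,np.array([408,308])/4+o,z))
K=[onz(p,np.array(c)/4+o,.075)[:2] for c in ((413,232),(403,383))];v=K[1]-K[0];print('key yaw',np.degrees(np.arctan2(v[1],v[0])),np.mean(K,0),np.linalg.norm(v))
move([.549,-.1555,.045])
E
```

```text
[[ 0.5303 -0.1899]
 [ 0.5128 -0.144 ]
 [ 0.5679 -0.1228]
 [ 0.5856 -0.1685]] [ 0.54915819 -0.15632337]
0.05935619563843281 21.174263356094002
0.05900742767391245 21.081214006328736
0.049112457721125734 20.82837709483975
0.04901576172128076 21.235471630244845
[ 0.54861251 -0.15658847  0.066     ]
[ 0.5475281  -0.15710834  0.08      ]
key yaw 21.244274613448336 [ 0.54800547 -0.15689479] 0.030208548392140783
shift [0.181  0.0102 0.783 ]
jaw axis deg 114.8447022438865
```

```bash
python3 - <<'E'
from h import *
move([.5487,-.1563,.0435])
E
```

```text
shift [0.1841 0.0072 0.7905]
jaw axis deg 114.8447022438865
```

Call:
{"api": "play_rows", "payload": {
  "motion": [
    [0.184, 0.006, 0.1, 0, 0, 0.042, 60],
    [0.184, 0.006, 0.3, 0, 0, 0.042, 50],
    [0.184, 0.006, 0.45, 0, 0, 0.042, 50],
    [0.184, 0.006, 0.55, 0, 0, 0.042, 50],
    [0.184, 0.006, 0.55, 0, 0, 0.042, 50]
  ]
}}

```text
time: 11.22
ee_pos: [0.5482, -0.1559, 0.0907]
eef_rot: [-0.183, 0.983, 0.0, -0.001]
ft_force: [-0.6, -0.3, -0.1]
width: 0.0437
```

```bash
python3 - <<'E'
from h import *
st();move([.5487,-.1563,.0435])
E
```

```text
t 11.22 pos [ 0.5482 -0.1559  0.0907] q [-1.829e-01  9.831e-01  4.000e-04 -1.000e-03] F [-0.6 -0.3 -0.1] M [0.09 0.02 0.02] w 0.0437
shift [-0.0022 -0.0029  0.2361]
jaw axis deg 111.0768946165019
```

Call:
{"api": "play_rows", "payload": {
  "motion": [
    [0, 0, 0.1, 0, 0, 0, 50],
    [0, 0, 0.2, 0, 0, 0, 50],
    [0, 0, 0.236, 0, 0, 0, 50],
    [0, 0, 0.236, 0, 0, 0, 50]
  ]
}}

```text
time: 11.72
ee_pos: [0.5493, -0.1556, 0.0437]
eef_rot: [-0.183, 0.983, 0.0, -0.001]
ft_force: [-0.2, -0.5, -0.0]
width: 0.0434
```

Call:
{"api": "play_rows", "payload": {
  "motion": [
    [0, 0, 0, 0, 0, 0, 25],
    [0, 0, 0, 0, 0, 0, 10],
    [0, 0, 0, 0, 0, 0, 5],
    [0, 0, 0, 0, 0, 0, 5],
    [0, 0, 0, 0, 0, 0, 5]
  ],
  "squeeze": 40
}}

```text
time: 12.35
ee_pos: [0.55, -0.1558, 0.0445]
eef_rot: [-0.183, 0.983, -0.0, 0.0]
ft_force: [0.6, -0.5, 1.5]
width: 0.012
```

```bash
python3 - <<'E'
from h import *
st();move()
E
```

```text
t 12.35 pos [ 0.55   -0.1558  0.0445] q [-1.834e-01  9.830e-01 -2.000e-04  3.000e-04] F [ 0.6 -0.5  1.5] M [-0.29 -0.08  0.01] w 0.012
jaw axis deg 111.13234296143868
```

Call:
{"api": "play_rows", "payload": {
  "motion": [
    [0, 0, -0.1, 0, 0, 0, 5],
    [0, 0, -0.25, 0, 0, 0, 5],
    [0, 0, -0.5, 0, 0, 0, 5],
    [0, 0, -0.75, 0, 0, 0, 5],
    [0, 0, -0.8, 0, 0, 0, 5]
  ]
}}

```text
time: 12.98
ee_pos: [0.551, -0.156, 0.208]
eef_rot: [-0.183, 0.983, -0.0, 0.003]
ft_force: [-0.3, 0.0, -1.8]
width: 0.0118
```

Call:
{"api": "play_rows", "payload": {
  "motion": [
    [-0.05, 0.15, 0, 0, 0, 0, 5],
    [-0.12, 0.35, 0, 0, 0, 0, 5],
    [-0.19, 0.55, 0, 0, 0, 0, 5],
    [-0.26, 0.75, 0, 0, 0, 0, 5],
    [-0.3, 0.9, 0, 0, 0, 0, 5]
  ]
}}

```text
time: 13.6
ee_pos: [0.54, 0.0362, 0.2036]
eef_rot: [-0.184, 0.983, 0.0, -0.001]
ft_force: [0.1, -0.4, -0.3]
width: 0.0116
```

Call:
{"api": "play_rows", "payload": {
  "motion": [
    [-0.05, 0.15, 0, 0, 0, 0.1, 5],
    [-0.12, 0.35, 0, 0, 0, 0.2, 5],
    [-0.19, 0.55, 0, 0, 0, 0.235, 5],
    [-0.26, 0.7, 0, 0, 0, 0.235, 5],
    [-0.26, 0.755, 0, 0, 0, 0.235, 5]
  ]
}}

```text
time: 14.22
ee_pos: [0.5338, 0.1959, 0.2033]
eef_rot: [-0.002, 1.0, -0.0, -0.001]
ft_force: [-0.6, -0.1, -0.7]
width: 0.0116
```

```bash
python3 - <<'E'
from h import *
s=st();print(s['joint_positions']);move()
p=eyes.camera('wrist'); save(p,'w4.png'); np.save('w4.npy',p,allow_pickle=True)
for l,z in (('lock_face',.087),('seed_box',0),('keyway_home',.059)):
    for d in eyes.landmark_of(p,l)[:1]: print(l,round(d['p'],2),np.round(d['xy'],1),np.round(onz(p,d['xy'],z),4)[:2])
x0,y0=proj(p,[.494,.193,.087]).astype(int); x1,y1=max(0,x0-100),max(0,y0-75); print(x1,y1)
c=cv2.imread('pics/w4.png')[y1:y1+150,x1:x1+200]
cv2.imwrite('pics/c5.png',cv2.resize(c,None,fx=4,fy=4,interpolation=cv2.INTER_CUBIC))
E
```

```text
t 14.22 pos [0.5338 0.1959 0.2033] q [-1.5e-03  1.0e+00 -3.0e-04 -8.0e-04] F [-0.6 -0.1 -0.7] M [-0.03  0.    0.  ] w 0.0116
[-0.88910479  0.23308551  0.53608865  1.6661086  -0.12364913  1.27804408
  1.24491156]
jaw axis deg 90.17362639841812
lock_face 0.72 [277.2 154.6] [0.4901 0.195 ]
seed_box 0.81 [275.7 186. ] [0.529  0.1932]
keyway_home 0.69 [279.7 152.6] [0.4905 0.197 ]
174 84
```

View pics/c5.png

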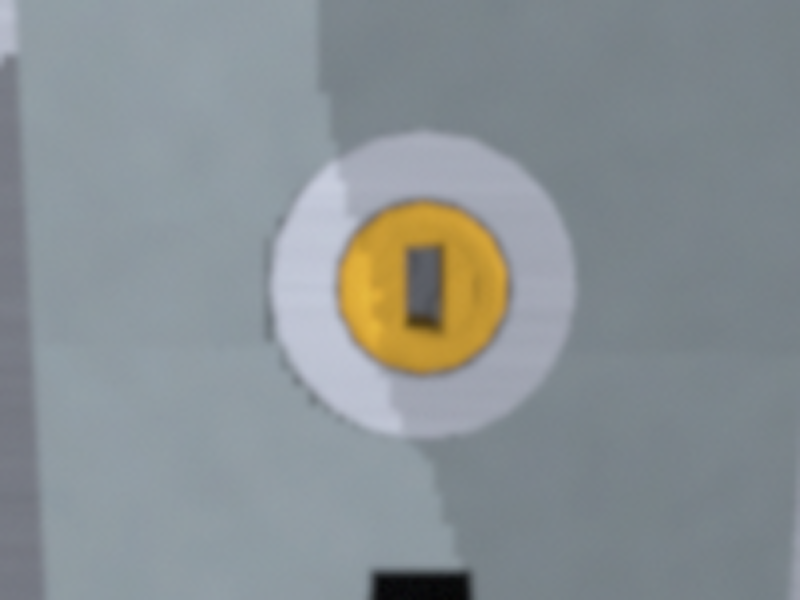

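The lock is clear in view: ring and brass disc centred at crop (424,287), slot nearly vertical in the image. The key's black head shows at the bottom (421,580), in line with it.

```bash
python3 - <<'E'
from h import *
p=np.load('w4.npy',allow_pickle=True).item(); o=np.array([174,84])
c=p['image'].astype(int); R,G,B=c[...,0],c[...,1],c[...,2]
m=((R-B>60)).astype(np.uint8); m[230:]=0;m[:84]=0
cn=max(cv2.findContours(m,0,2)[0],key=cv2.contourArea); e=cv2.fitEllipse(cn); print(e,onz(p,e[0],.087))
print('ring',onz(p,np.array([423,285])/4+o,.087))
g=cv2.cvtColor(p['image'],cv2.COLOR_RGB2GRAY)
h=cv2.convexHull(cn); f=np.zeros_like(m); cv2.fillConvexPoly(f,h,1); f=cv2.erode(f,np.ones((5,5)))
s=np.argwhere((f>0)&(R-B<50))[:,::-1]; print(len(s),onz(p,s.mean(0),.085))
for a,b in (((18,60),(42,570)),):
    A,Bq=[onz(p,np.array(q)/4+o,.085)[:2] for q in (a,b)];v=Bq-A;print('edge yaw',np.degrees(np.arctan2(v[1],v[0])),A,Bq)
# longer edges via Canny/Hough on lid
ed=cv2.Canny(cv2.GaussianBlur(g,(3,3),0),30,80); ed[245:]=0
for L in cv2.HoughLinesP(ed,1,np.pi/720,30,minLineLength=45,maxLineGap=6)[:,0][:14]:
    A,Bq=[onz(p,q,.085)[:2] for q in (L[:2],L[2:])];v=Bq-A;print(L,np.round(np.degrees(np.arctan2(v[1],v[0])),1),np.round(A,3))
E
```

```text
((279.3143310546875, 155.27078247070312), (41.358028411865234, 41.63385009765625), 21.31155776977539) [0.4906173  0.19666844 0.087     ]
ring [0.4906001  0.19700714 0.087     ]
145 [0.4903265 0.1968784 0.085    ]
edge yaw -0.8888899924274377 [0.44906265 0.12045844] [0.54900164 0.11890785]
[129 239 237 239] 90.2 [0.56  0.072]
[370 238 383  81] 179.2 [0.558 0.272]
[321 239 421 239] 90.2 [0.559 0.232]
[253  78 382  80] 89.4 [0.434 0.177]
[177  78 181 169] -1.1 [0.434 0.12 ]
[117 151 127 241] 0.3 [0.488 0.07 ]
[178  77 251  78] 89.5 [0.433 0.121]
[231  20 255  77] 23.6 [0.395 0.162]
[ 56 171 120 155] 103.7 [0.504 0.02 ]
[182 170 184 226] -1.5 [0.503 0.12 ]
[381   5 400  54] 26.9 [0.385 0.269]
[227  15 247  60] 24.7 [0.392 0.159]
```

```bash
python3 - <<'E'
from h import *
st();move([.4913,.1968,.126])
p=np.load('w4.npy',allow_pickle=True).item()
for z in (.2033+.038-.0045,.2033): print(proj(p,[.533,.1959,z]))
E
```

```text
t 14.43 pos [0.5348 0.1921 0.2041] q [ 7.e-04  1.e+00 -3.e-04 -2.e-04] F [-0.4 -0.1 -0.8] M [-0.06 -0.    0.02] w 0.012
shift [0.2173 0.0232 0.3908]
jaw axis deg 89.9183583292509
[277.64460306 293.09553001]
[277.8335148  261.77134276]
```

```bash
cat >> h.py <<'E'
def brass(p):
    c=p['image'].astype(int); m=(c[...,0]-c[...,2]>60).astype(np.uint8); m[240:]=0
    cn=max(cv2.findContours(m,0,2)[0],key=cv2.contourArea); e=cv2.fitEllipse(cn); return e[0],onz(p,e[0],.087)
E
python3 - <<'E'
from h import *
for i in range(4):
    s=r.read_state();p=eyes.camera('wrist');print(np.round(s['ee_pos'],4),*brass(p))
save(p,'w5.png')
move([.4913,.1968,.126])
E
```

```text
[0.5348 0.1921 0.2041] (283.7981872558594, 153.90367126464844) [0.49072536 0.19663902 0.087     ]
[0.535  0.1919 0.2043] (284.0782775878906, 153.53257751464844) [0.49067234 0.19666955 0.087     ]
[0.535  0.1919 0.2044] (284.0079650878906, 153.47447204589844) [0.49073568 0.19669562 0.087     ]
[0.5351 0.1922 0.2045] (283.76629638671875, 153.3800506591797) [0.49069231 0.19671583 0.087     ]
shift [0.2189 0.0215 0.3923]
jaw axis deg 89.89489996266022
```

Call:
{"api": "play_rows", "payload": {
  "motion": [
    [0.12, 0.015, 0.05, 0, 0, 0.008, 5],
    [0.218, 0.0225, 0.15, 0, 0, 0.008, 5],
    [0.218, 0.0225, 0.3, 0, 0, 0.008, 5],
    [0.218, 0.0225, 0.392, 0, 0, 0.008, 5],
    [0.218, 0.0225, 0.392, 0, 0, 0.008, 5]
  ]
}}

```text
time: 15.25
ee_pos: [0.4906, 0.1972, 0.125]
eef_rot: [0.007, 1.0, -0.001, -0.001]
ft_force: [-0.7, 0.2, -0.7]
width: 0.0117
```

Call:
{"api": "play_rows", "payload": {
  "motion": [
    [0, 0, 0, 0, 0, 0, 5],
    [0, 0, 0, 0, 0, 0, 5]
  ]
}}

```text
time: 15.5
ee_pos: [0.4918, 0.1982, 0.1269]
eef_rot: [0.006, 1.0, 0.0, 0.001]
ft_force: [-0.9, 0.3, -0.7]
width: 0.0118
```

```bash
python3 - <<'E'
from h import *
s=st();print(s['joint_positions']);move([.4913,.1968,.126])
E
```

```text
t 15.5 pos [0.4918 0.1982 0.1269] q [6.5e-03 1.0e+00 5.0e-04 6.0e-04] F [-0.9  0.3 -0.7] M [-0.    0.01  0.06] w 0.0118
[-0.927212    0.2100969   0.51567234  1.85700637 -0.11595512  1.10237829
  1.18916689]
shift [ 0.0024 -0.0071  0.0044]
jaw axis deg 89.25576415781538
```

Call:
{"api": "play_rows", "payload": {
  "motion": [
    [0.0024, -0.007, 0, 0, 0, 0, 5],
    [0.0024, -0.007, 0.02, 0, 0, 0, 5],
    [0.0024, -0.007, 0.035, 0, 0, 0, 5],
    [0.0024, -0.007, 0.045, 0, 0, 0, 5],
    [0.0024, -0.007, 0.05, 0, 0, 0, 5]
  ]
}}

```text
time: 16.12
ee_pos: [0.4912, 0.1968, 0.1161]
eef_rot: [0.006, 1.0, 0.0, 0.0]
ft_force: [1.9, -0.0, -0.9]
width: 0.0119
```

```bash
python3 - <<'E'
from h import *
s=st();move([.4913,.1968,.117])
E
```

```text
t 16.12 pos [0.4912 0.1968 0.1161] q [6.4e-03 1.0e+00 2.0e-04 5.0e-04] F [ 1.9 -0.  -0.9] M [ 0.09 -0.53 -0.02] w 0.0119
shift [-0.0005  0.0001 -0.0045]
jaw axis deg 89.26807129082209
```

Call:
{"api": "play_rows", "payload": {
  "motion": [
    [-0.002, 0, 0.01, 0, 0, 0, 5],
    [-0.002, 0, 0.02, 0, 0, 0, 5],
    [-0.002, 0, 0.03, 0, 0, 0, 5],
    [-0.002, 0, 0.035, 0, 0, 0, 5],
    [-0.002, 0, 0.035, 0, 0, 0, 5]
  ]
}}

```text
time: 16.75
ee_pos: [0.4915, 0.1963, 0.1092]
eef_rot: [0.007, 1.0, -0.0, 0.0]
ft_force: [3.3, -0.8, 3.2]
width: 0.0115
```

Call:
{"api": "play_rows", "payload": {
  "motion": [
    [-0.004, 0, 0.01, 0, 0, 0.03, 5],
    [-0.004, 0, 0.02, 0, 0, -0.03, 5],
    [-0.004, 0, 0.03, 0, 0, 0.03, 5],
    [-0.004, 0, 0.04, 0, 0, -0.03, 5],
    [-0.004, 0, 0.04, 0, 0, 0, 5]
  ]
}}

```text
time: 17.38
ee_pos: [0.4918, 0.1956, 0.1009]
eef_rot: [0.007, 1.0, -0.001, -0.0]
ft_force: [2.0, -3.6, 2.5]
width: 0.0117
```

```bash
python3 - <<'E'
from h import *
s=st();move([.4913,.1968,.0915])
E
```

```text
t 17.38 pos [0.4918 0.1956 0.1009] q [ 6.6e-03  1.0e+00 -5.0e-04 -4.0e-04] F [ 2.  -3.6  2.5] M [-0.81 -0.53 -0.02] w 0.0117
shift [0.0025 0.0062 0.0468]
jaw axis deg 89.2431886073313
```

Call:
{"api": "play_rows", "payload": {
  "motion": [
    [-0.002, 0, 0.01, 0, 0, 0.03, 5],
    [-0.002, 0, 0.022, 0, 0, -0.03, 5],
    [-0.002, 0, 0.034, 0, 0, 0.03, 5],
    [-0.002, 0, 0.044, 0, 0, -0.03, 5],
    [-0.002, 0, 0.048, 0, 0, 0, 5]
  ]
}}

```text
time: 18.0
ee_pos: [0.4927, 0.1963, 0.0917]
eef_rot: [0.006, 1.0, 0.0, 0.0]
ft_force: [1.8, -1.8, 7.3]
width: 0.0116
```

```bash
python3 - <<'E'
from h import *
s=st();move([.4913,.1968,.0915])
E
```

```text
t 18.0 pos [0.4927 0.1963 0.0917] q [6.4e-03 1.0e+00 1.0e-04 2.0e-04] F [ 1.8 -1.8  7.3] M [-0.55 -0.21 -0.07] w 0.0116
shift [0.0068 0.0023 0.0008]
jaw axis deg 89.26518669425644
```

Nearly home. I'll press further to confirm a hard stop.

Call:
{"api": "play_rows", "payload": {
  "motion": [
    [0.002, 0, 0.005, 0, 0, 0.02, 5],
    [0.002, 0, 0.01, 0, 0, -0.02, 5],
    [0.002, 0, 0.012, 0, 0, 0, 5],
    [0.002, 0, 0.012, 0, 0, 0, 5]
  ],
  "squeeze": 50
}}

```text
time: 18.5
ee_pos: [0.4929, 0.1965, 0.0912]
eef_rot: [0.007, 1.0, 0.001, 0.001]
ft_force: [-5.0, -5.6, 27.2]
width: 0.0117
```

```bash
python3 - <<'E'
from h import *
s=st()
p=eyes.camera('scene'); save(p,'s6.png')
cv2.imwrite('pics/c6.png',cv2.resize(cv2.imread('pics/s6.png')[90:200,220:380],None,fx=5,fy=5,interpolation=cv2.INTER_CUBIC))
E
```

```text
t 18.5 pos [0.4929 0.1965 0.0912] q [6.9e-03 1.0e+00 7.0e-04 6.0e-04] F [-5.  -5.6 27.2] M [-1.3   1.21 -0.01] w 0.0117
```

The scene crop is saved and not viewed. There is a firm stop at 27 N at the expected height, so the key is home. I'll ease the push and turn clockwise.

Call:
{"api": "play_rows", "payload": {
  "motion": [
    [0, -0.001, -0.005, 0, 0, 0.1, 5],
    [0.001, -0.002, -0.005, 0, 0, 0.21, 5],
    [0.002, -0.004, -0.005, 0, 0, 0.32, 5],
    [0.002, -0.005, -0.005, 0, 0, 0.43, 5],
    [0.003, -0.006, -0.005, 0, 0, 0.54, 5]
  ]
}}

```text
time: 19.18
ee_pos: [0.4918, 0.1943, 0.0912]
eef_rot: [0.42, 0.907, -0.0, 0.0]
ft_force: [-3.8, -7.8, 20.6]
width: 0.0117
```

```bash
python3 - <<'E'
from h import *
s=st();move([.4907,.195,.0913])
E
```

```text
t 19.18 pos [0.4918 0.1943 0.0912] q [ 4.203e-01  9.074e-01 -2.000e-04  1.000e-04] F [-3.8 -7.8 20.6] M [-1.89  0.86  0.21] w 0.0117
shift [ 0.0062 -0.0018 -0.0003]
jaw axis deg 40.295995966151835
```

Call:
{"api": "play_rows", "payload": {
  "motion": [
    [0, -0.002, -0.003, 0, 0, 0.11, 5],
    [0, -0.003, -0.003, 0, 0, 0.22, 5],
    [0.001, -0.005, -0.003, 0, 0, 0.33, 5],
    [0.001, -0.006, -0.003, 0, 0, 0.44, 5],
    [0.001, -0.007, -0.003, 0, 0, 0.52, 5]
  ]
}}

```text
time: 19.8
ee_pos: [0.49, 0.1936, 0.0913]
eef_rot: [0.746, 0.666, -0.001, -0.0]
ft_force: [-4.1, -6.0, 17.1]
width: 0.0117
```

```bash
python3 - <<'E'
from h import *
s=st();move([.4907,.195,.0913])
E
```

```text
t 19.8 pos [0.49   0.1936 0.0913] q [ 7.457e-01  6.663e-01 -6.000e-04 -1.000e-04] F [-4.1 -6.  17.1] M [-1.5   1.04  0.33] w 0.0117
shift [0.0072 0.0027 0.0001]
jaw axis deg -6.4355127874777756
```

Call:
{"api": "play_rows", "payload": {
  "motion": [
    [0, 0, 0, 0, 0, 0.02, 5],
    [0, 0, 0, 0, 0, 0.04, 5],
    [0, 0, 0, 0, 0, 0.04, 5]
  ]
}}

```text
time: 20.18
ee_pos: [0.4899, 0.1937, 0.0913]
eef_rot: [0.765, 0.644, -0.001, -0.0]
ft_force: [-5.0, -6.1, 18.7]
width: 0.0117
```

```bash
python3 - <<'E'
from h import *
s=st();move();print(s['joint_positions'])
E
```

```text
t 20.18 pos [0.4899 0.1937 0.0913] q [ 7.648e-01  6.442e-01 -8.000e-04 -2.000e-04] F [-5.  -6.1 18.7] M [-1.63  1.2   0.24] w 0.0117
jaw axis deg -9.786276766993211
[-1.1444054   0.29351586  0.78711934  1.90706951 -0.23996994  1.03873578
 -0.4261072 ]
```

Call:
{"api": "play_rows", "payload": {
  "motion": [
    [0, 0, 0, 0, 0, 0.02, 5],
    [0, 0, 0, 0, 0, 0.04, 5],
    [0, 0, 0, 0, 0, 0.04, 5]
  ]
}}

```text
time: 20.55
ee_pos: [0.4897, 0.1937, 0.0913]
eef_rot: [0.785, 0.62, -0.001, -0.0]
ft_force: [-4.9, -6.5, 19.2]
width: 0.012
```

```bash
python3 - <<'E'
from h import *
s=st();move()
p=eyes.camera('wrist'); save(p,'w7.png')
for n in ('scene','top'):
    p=eyes.camera(n); save(p,n+'7.png')
a=cv2.imread('pics/w7.png');b=cv2.resize(cv2.imread('pics/scene7.png')[90:310,100:460],(560,342))
cv2.imwrite('pics/c7.png',cv2.resize(np.vstack([a[:258],b]),None,fx=1,fy=1))
E
```

```text
t 20.55 pos [0.4897 0.1937 0.0913] q [ 7.846e-01  6.199e-01 -9.000e-04 -3.000e-04] F [-4.9 -6.5 19.2] M [-1.65  1.41  0.31] w 0.012
jaw axis deg -13.375960502198803
```

View pics/c7.png

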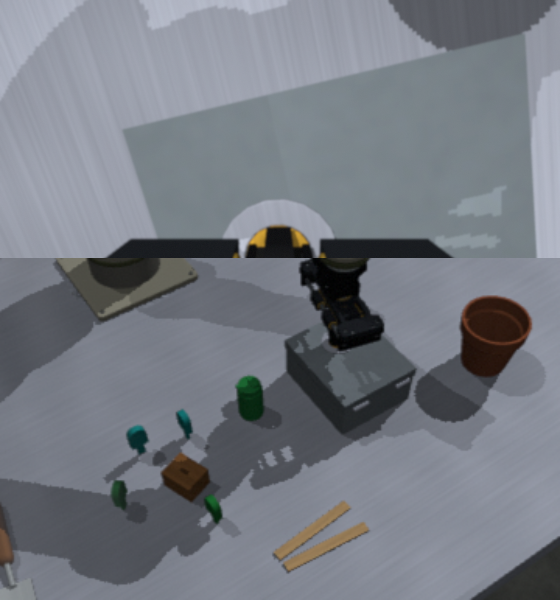

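The scene shows the dispenser upright on the bench at (250,397), clear of the box, with the pot, markers and look-alikes undisturbed. The gripper holds the key at the lock, with brass visible at (278,240). I'll check the moment against angle to tell whether the stop is reached.

```bash
cat > avg.py <<'E'
from h import *
v=[]
for i in range(5):
    eyes.camera('top'); s=r.read_state(); v.append([*s['ft_force'],*s['torque'],s['width']])
print(np.round(np.mean(v,0),4),np.round(np.std(v,0),3)); move(); print(np.round(s['ee_pos'],4))
E
python3 avg.py
```

```text
[-5.29400e+00 -6.94700e+00  1.89212e+01 -1.59770e+00  1.35370e+00
  3.24400e-01  1.16000e-02] [0.415 0.502 0.689 0.049 0.028 0.037 0.   ]
jaw axis deg -13.34932383575327
[0.4898 0.1937 0.0913]
```

Call:
{"api": "play_rows", "payload": {
  "motion": [
    [0, 0, 0, 0, 0, -0.05, 5],
    [0, 0, 0, 0, 0, -0.08, 5],
    [0, 0, 0, 0, 0, -0.08, 5]
  ]
}}

```text
time: 21.32
ee_pos: [0.49, 0.1937, 0.0913]
eef_rot: [0.744, 0.668, -0.001, -0.0]
ft_force: [-4.9, -6.4, 18.1]
width: 0.0118
```

```bash
python3 avg.py
```

```text
[-4.49640e+00 -6.13230e+00  1.78588e+01 -1.55070e+00  1.03130e+00
  7.93000e-02  1.18000e-02] [0.597 0.33  0.198 0.019 0.012 0.034 0.   ]
jaw axis deg -6.181017436167457
[0.49   0.1937 0.0913]
```

Call:
{"api": "play_rows", "payload": {
  "motion": [
    [0, 0, 0, 0, 0, 0.05, 5],
    [0, 0, 0, 0, 0, 0.1, 5],
    [0, 0, 0, 0, 0, 0.1, 5]
  ]
}}

```text
time: 21.95
ee_pos: [0.4897, 0.1938, 0.0913]
eef_rot: [0.794, 0.607, -0.001, -0.0]
ft_force: [-6.1, -5.7, 19.0]
width: 0.0117
```

```bash
python3 avg.py
```

```text
[-5.89540e+00 -6.11870e+00  1.88425e+01 -1.44130e+00  1.41730e+00
  2.89500e-01  1.17000e-02] [0.374 0.237 0.175 0.024 0.037 0.012 0.   ]
jaw axis deg -15.148844636739588
[0.4897 0.1938 0.0913]
```

```bash
python3 - <<'E'
from h import *
p=eyes.camera('wrist'); save(p,'w8.png'); im=cv2.imread('pics/w8.png')[195:295,210:345]
cv2.imwrite('pics/c8.png',cv2.convertScaleAbs(cv2.resize(im,None,fx=5.9,fy=5.9,interpolation=cv2.INTER_CUBIC),alpha=1.6,beta=25))
E
```

```text
(no output)
```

View pics/c8.png

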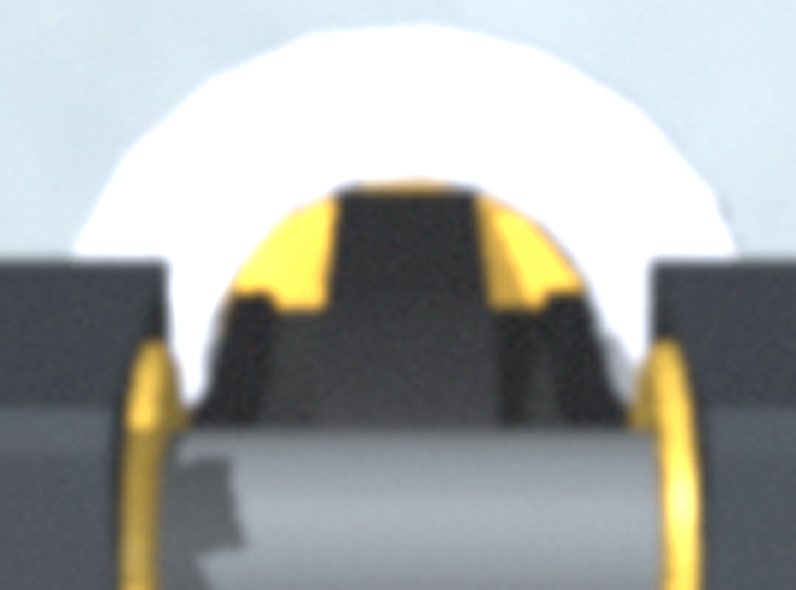

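The key head's end face is symmetric between the pads at (340–475, 190–305), with its shoulder flush on the brass, so it has not twisted in the grip. I'll ease the side and down forces for a cleaner torque test.

Call:
{"api": "play_rows", "payload": {
  "motion": [
    [-0.002, -0.001, -0.004, 0, 0, 0, 5],
    [-0.004, -0.002, -0.008, 0, 0, 0, 5],
    [-0.004, -0.002, -0.008, 0, 0, 0, 5]
  ],
  "squeeze": 60
}}

```text
time: 22.62
ee_pos: [0.4894, 0.1939, 0.0915]
eef_rot: [0.794, 0.608, -0.0, 0.0]
ft_force: [6.6, -0.1, -6.2]
width: 0.0119
```

```bash
python3 avg.py
```

```text
[ 5.1501 -1.0854 -6.1686 -0.2715 -1.2858  0.265   0.0116] [0.435 0.476 0.539 0.026 0.023 0.035 0.   ]
jaw axis deg -15.114347342674451
[0.4894 0.1939 0.0915]
```

Call:
{"api": "play_rows", "payload": {
  "motion": [
    [0, 0, 0, 0, 0, 0.02, 5],
    [0, 0, 0, 0, 0, 0.05, 5],
    [0, 0, 0, 0, 0, 0.05, 5]
  ]
}}

```text
time: 23.25
ee_pos: [0.4893, 0.1939, 0.0915]
eef_rot: [0.817, 0.577, -0.0, 0.0]
ft_force: [6.6, 0.0, -7.8]
width: 0.0115
```

```bash
python3 avg.py
```

```text
[ 5.3858 -1.1146 -7.6248 -0.3194 -1.2512  0.6868  0.0114] [0.305 0.693 0.569 0.031 0.008 0.043 0.   ]
jaw axis deg -19.525338667226407
[0.4893 0.1939 0.0915]
```

Turning further takes the moment from 0.27 to 0.69 N m, so the stop is reached. I'll ease back to a moderate torque and press lightly down.

Call:
{"api": "play_rows", "payload": {
  "motion": [
    [0.001, 0.001, 0.003, 0, 0, -0.02, 5],
    [0.001, 0.001, 0.005, 0, 0, -0.03, 5],
    [0.001, 0.001, 0.005, 0, 0, -0.03, 5]
  ]
}}

```text
time: 23.88
ee_pos: [0.4895, 0.1939, 0.0914]
eef_rot: [0.803, 0.596, -0.0, -0.0]
ft_force: [-0.7, -3.1, 6.0]
width: 0.0115
```

```bash
python3 avg.py
```

```text
[-1.0007 -3.4043  5.871  -0.8876  0.2613  0.3877  0.0116] [0.459 0.291 0.271 0.044 0.033 0.016 0.   ]
jaw axis deg -16.87761950130681
[0.4895 0.1939 0.0914]
```

```bash
python3 - <<'E'
from h import *
st(); job.close_job()
E
```

```text
t 24.12 pos [0.4895 0.1939 0.0914] q [ 8.032e-01  5.957e-01 -4.000e-04 -3.000e-04] F [-0.4 -3.3  6.2] M [-0.88  0.23  0.39] w 0.0115
the job is handed in; nothing more can be done
```

I finished the job and handed it in at 24 s of robot time, with the gripper still holding the key turned in the lock.

- **Dispenser:** I lifted it off the lock upright and stood it on the bench at about (0.48, 0.01), clear of the box. The scene picture taken after the key was turned shows it upright there. In the same picture the pot, markers and look-alikes look untouched. The trowel is only partly in that view.
- **Key insertion:** I took the black key from its stand and eased it past both pins with small twists. It hit a firm stop with the shoulder at about lock-face height (27 N at TCP height 0.0912 m). It still reads 0.0914 m with a light downward push of 6 N.
- **Turn:** The gripper has turned about 106° clockwise, which should cover the quarter turn, the loose fit and some give. The cylinder's own angle could not be seen.
    - Early torque readings did not show the stop clearly, because the downward push added friction.
    - After I eased that push, 4.4° more turn raised the moment from 0.27 to 0.69 N m, so I took it to be at its stop.
    - I then eased back, and it holds at 0.39 N m, above the spring's 0.11 N m.

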